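Set the sagging bench lamp level

TASK

The arm of the orange bench lamp has sagged towards the bench. Raise it on its stiff hinge until the arm is level, then let go so that it stays there by itself. Leave the white lamp beside it as it is.

Things in the scene. Friction and masses are not known exactly. Their poses are not given: they have to be found in the camera images.
- orange_lamp_arm (a joint): Angle of the orange lamp's arm, rad: 0 = arm level, negative = its free end hangs below the hinge, positive = above; it can go from -0.9 to 0.9. The stiff friction hinge holds the arm at any angle; moving the arm takes about 3 to 6 N at its rubber grip.
- orange_lamp_hinge (a point): On the orange lamp's hinge axis, at the top of its post, 200 mm above the bench. The lamp (foot 100 mm across, post 18 mm thick) is screwed down. Axes: z up, y along the level hinge axis, -x the way the arm points seen from above (roughly towards the robot); the arm swings in the x-z plane. A tension knob stands out 33 mm on the +y side.
- orange_lamp_grip (a point): Middle of the black rubber grip, a round bar 16 mm thick, 52 mm long, the free end of the arm, 195 mm from the hinge axis. Pinched from above, fingers closing along the point's y (parallel to the hinge), it turns between them as the arm swings. -x points outward along the arm. 85 to 145 mm from the hinge sits the round orange lamp head, 60 mm across, 24 mm thick.
- white_lamp_grip (a point): The same point on the arm of the white lamp, which is of the same build and stands beside the orange one, its arm at any angle. To be left alone.

How it is judged (in metres and radians):
At the end, for the whole second after the job is handed in: The orange lamp's arm is level within 10 degrees (0.175 rad) either way, let go and still (value of joint orange_lamp_arm between -0.175 and 0.175 rad and velocity of joint orange_lamp_arm between -0.03 and 0.03 rad/s); the robot touches nothing.
It fails at once if the white lamp's arm is moved (its grip by more than 20 mm) (distance of white_lamp_grip from where it was at the start of the episode above 0.02 m).
It also fails if it takes over 32 s, if anything falls off the work surface, if the arm or the gripper's body presses on something with over 40 N, if the wrist force passes 120 N, or if a joint passes its speed limit or range.

ROBOT

A 6-joint arm with a two-finger parallel gripper is mounted at the origin on a cart in front of the work surface, level with it; the furniture and walls round the work are solid. World frame = base frame: x ahead of the robot, y to its left, z up, the work surface at z = 0. Lengths are in mm, angles in rad, forces in N, time in s.
With the tool pointing down it reaches from about 400 to 925 mm from the base axis. Payload 12.5 kg.
Tool frame: the origin (TCP) lies at the very end of the fingers, on their centre line; the grasp point (between the pads) lies 19 mm behind it (env.grasp_offset is the distance from the TCP to the grasp point, in mm); z points along the fingers, y is the direction in which the jaws open and shut (so a half turn about z gives the same grasp; the last joint's range is limited). The gripper opens to 95 mm and grips with 3 to 60 N. Pads are 20 mm wide; open, the fingers measure 119 mm over their backs; the gripper's body (75 mm by 180 mm) begins 59 mm behind the grasp point.
Start: joints at [-1.386, 0.491, 1.559, -0, 1.092, -0.106], TCP at [179.222, -598.771, 214.661] pointing down, gripper open.
Joint ranges: [-3.1, 3.1], [-0.84, 2.19], [0.05, 2.79], [-1.13, 4.28], [0.06, 2.93], [-2.69, 2.69]. Speed limits (rad/s): [2.22, 2.22, 2.79, 3.14, 3.14, 3.14].

INTERFACE

Orientations are given as [roll, pitch, yaw] about the fixed x, y, z axes, in that order (R = Rz(yaw) Ry(pitch) Rx(roll)).
In Python, from cell import env gives the robot as it stands. The module is installed in compiled form; this text tells all that it offers.
- The arm moves only by the shell command python3 -m pendant 'ROWS'. ROWS is JSON, one flat list of numbers, 5 for each row, row after row: the shift along the tool's x, y, z as a fraction of full scale, then the turn about the tool's z as a fraction of full scale, then the gripper's target within -1 to 1 (shut at 1, half-way at 0, fully open at -1). In form: [x, y, z, turn, grip, x, y, z, turn, grip, ...]. A call has 1 to 10 rows; each row shifts and turns the commanded pose from where the row before left it, along the tool's axes as they then stand; what a row does not reach is not made up. Full scale, the value 1, is 0.4 m for a shift and 180 degrees for a turn. A row lasts 1/8 s, in which the tool goes at most 62.5 mm and 10.7 degrees, less where a joint would pass 70% of its speed; a pose out of reach is approached as far as the arm can. A call with a number of a shift or a turn outside -1 to 1 is refused whole. A call with a gripper value outside its range is refused whole. The fingers move at their own pace and stop on an object; the grip force is fixed at half the most. Time passes only in rows, so rows that do not move let the fingers close. It gives the time, the measured TCP pose, the force and the opening at its end, in the units of the state.
- env.state(): the state, without advancing time (a new reading comes with each control period).
- env.read_camera(name): name is "side" or "top"; returns the picture (400x640x3 uint8, red, green, blue); there is no depth.
- env.camera_model(name): a dict with "fx", "fy", "cx", "cy" (pixels), "k1" (the pictures are not rectified: a ray, as slopes to the right and down, at radius r is drawn at 1 + k1 r^2 times it, then the intrinsics apply), "view" (4x4, takes a point from world to camera coordinates). Camera axes: x right, y down, z forward; pixel columns grow to the right and rows downward; lengths in mm; the calibration is good to about 2 mm. A picture is of the moment at which its call begins. camera_model takes no time and is no camera call.
- env.job_done(): hands the job in, once; it reports no verdict.
Trained networks look in the newest picture that a camera, given by its name, has taken for a name from the list of things; names that differ only in an ending like _2 or _b are one class to them, and where a whole thing is asked for, a point or a joint stands for the part that bears it (a point fixed in the world has none). Each returns a list of dicts, best first, with "confidence" (0 to 1); they miss things now and then, are a little off and sometimes report something else, mostly with a low value. They report only what shows in the picture. A call takes as long as a camera call.
- env.masks_of(thing, camera): "region" (400x640 bool, what is visible of it).
- env.landmark_of(thing, camera): "xyz" ([x, y, z] in mm, in world coordinates, good to about 4 mm: a listed point, or the origin of a listed thing).
The state is a dict: "t": time; "joints": joint angles; "qvel": joint speeds; "tau": joint torques, N m; "eef_pos": TCP position; "tcp_rot": TCP orientation; "ft_force": force on the tool from outside, world axes, zero at the start; "moment": the same for the moment, N m; "opening": opening from 0.0 (shut) to 1.0 (fully open).
Only numpy, scipy, OpenCV 4.12 (cv2) and the standard library are available. Lean on these libraries where they do the work, as an engineer would, in place of code of your own. Each camera call takes 0.05 s, during which the arm holds its last target.

## Working session

There is one attempt and no reset: what is moved stays moved. The work goes in short steps, Python scripts to look and compute and a shell command to move; the robot and the scene stay as the last step left them, time stands still between calls to the robot, and variables do not carry over. Pictures are saved under pics/ and viewed, and the job is handed in when it is done.

```bash
mkdir -p pics; python3 - <<'E'
from cell import env
import cv2,numpy as np
s=env.state();print(s['t'],s['eef_pos'],s['tcp_rot'],s['opening'])
for c in('side','top'):
    cv2.imwrite(f'pics/{c}0.png',env.read_camera(c)[:,:,::-1])
    for n in('orange_lamp_hinge','orange_lamp_grip','white_lamp_grip'):
        print(c,n,[(np.round(d['xyz']),round(d['confidence'],2)) for d in env.landmark_of(n,c)][:3])
print(env.state()['t'])
E
```

```text
0.0 [ 179.17285419 -598.49791138  214.04713596] [-3.14043328e+00 -1.18092556e-04  2.90825103e-01] 0.9978653476870785
side orange_lamp_hinge [(array([ 697., -134.,  202.]), 0.65)]
side orange_lamp_grip [(array([ 519., -128.,  120.]), 0.85)]
side white_lamp_grip [(array([471., 140., 232.]), 0.76)]
top orange_lamp_hinge [(array([ 699., -136.,  199.]), 0.79)]
top orange_lamp_grip [(array([ 522., -128.,  124.]), 0.84)]
top white_lamp_grip [(array([472., 139., 231.]), 0.65)]
0.4
```

View pics/side0.png

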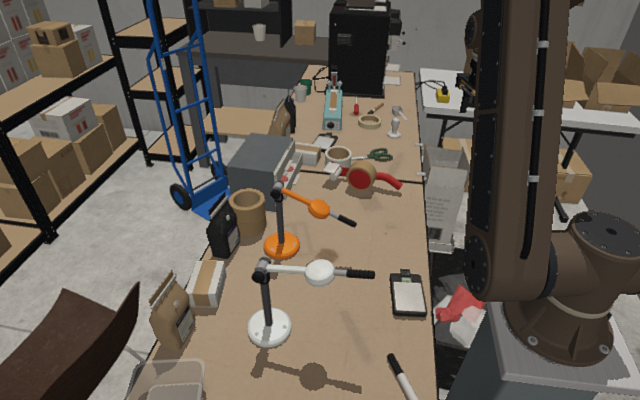

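View pics/top0.png

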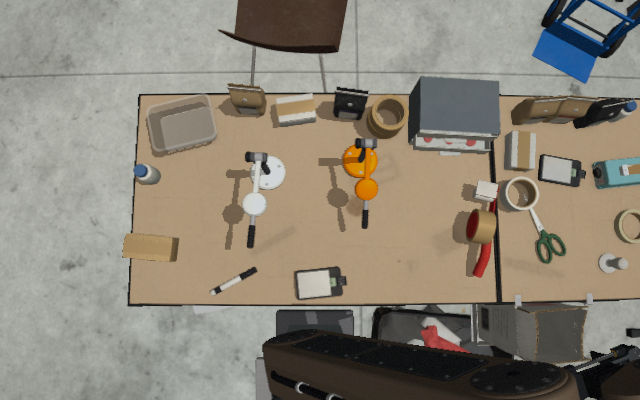

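The side view shows the orange arm sagging from its hinge at (278,192) to its grip at (345,221). The white lamp is in front, with its grip at (360,274). In the top view the orange grip is at (365,217) and the white one at (251,236). The landmarks agree: hinge (698,-135,200), grip (520,-128,122), arm angle about -0.41 rad. I'll turn the gripper first, then travel above the grip.

```bash
python3 -m pendant '[0,0,0,0.0525,-1, 0,0,0,0.0525,-1]'; python3 -m pendant '[0.08,-0.12,0,0,-1,0.08,-0.12,0,0,-1,0.08,-0.12,0,0,-1,0.08,-0.12,0,0,-1,0.08,-0.12,0,0,-1,0.08,-0.12,0,0,-1,0.08,-0.12,0,0,-1,0.08,-0.12,0,0,-1]'
```

```text
t: 0.65
eef_pos: [179.2, -598.7, 214.6]
tcp_rot: [3.142, -0.0, -0.044]
ft_force: [-0.2, 0.1, 0.7]
opening: 1.0
t: 1.65
eef_pos: [451.0, -223.5, 214.9]
tcp_rot: [3.141, -0.001, -0.039]
ft_force: [0.5, -0.3, 0.6]
opening: 1.001
```

```bash
python3 -m pendant '[0.08,-0.12,0,0,-1,0.08,-0.12,0,0,-1,0,0,0,0,-1]'
python3 - <<'E'
from cell import env
import cv2,numpy as np
for c in('side','top'):
    cv2.imwrite(f'pics/{c}1.png',env.read_camera(c)[:,:,::-1])
    for n in('orange_lamp_hinge','orange_lamp_grip'):
        print(c,n,[(np.round(d['xyz']),round(d['confidence'],2)) for d in env.landmark_of(n,c)][:3])
E
```

```text
t: 2.02
eef_pos: [519.2, -128.8, 214.5]
tcp_rot: [-3.141, -0.0, -0.035]
ft_force: [-0.0, -0.5, -0.8]
opening: 1.003
side orange_lamp_hinge [(array([ 696., -131.,  200.]), 0.59)]
side orange_lamp_grip [(array([ 520., -131.,  124.]), 0.75)]
top orange_lamp_hinge []
top orange_lamp_grip []
```

View pics/side1.png

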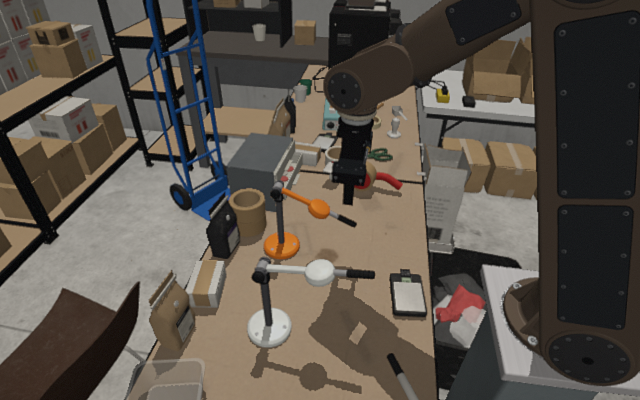

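The fingers are at (348,190), straight above the grip at (345,221). The body's narrow side lies along the arm, so I'll descend and pinch.

```bash
python3 -m pendant '[0,0,0.055,0,-1,0,0,0.055,0,-1,0,0,0.055,0,-1,0,0,0.055,0,-1,0,0,0.055,0,-1,0,0,0,0,-1]'; python3 -m pendant '[0,0,0,0,1,0,0,0,0,1,0,0,0,0,1,0,0,0,0,1,0,0,0,0,1,0,0,0,0,1,0,0,0,0,1,0,0,0,0,1]'
python3 - <<'E'
from cell import env
import cv2,numpy as np
for c in('side','top'):
    cv2.imwrite(f'pics/{c}2.png',env.read_camera(c)[:,:,::-1])
E
```

```text
t: 3.08
eef_pos: [516.8, -132.2, 103.7]
tcp_rot: [-3.141, 0.002, -0.041]
ft_force: [0.7, 0.3, 0.3]
opening: 0.999
t: 4.08
eef_pos: [517.7, -131.7, 104.6]
tcp_rot: [3.142, 0.0, -0.039]
ft_force: [-0.6, 0.8, -0.4]
opening: 0.217
```

View pics/side2.png

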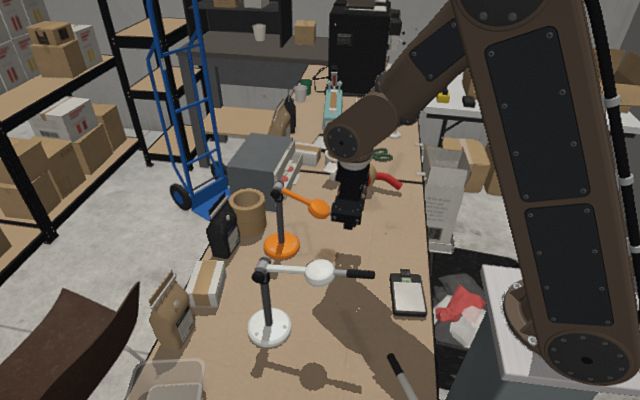

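```bash
python3 -m pendant '[0,0,0,0,1,0,0,0,0,1,0,0,0,0,1]'
```

```text
t: 4.55
eef_pos: [517.7, -130.4, 104.6]
tcp_rot: [-3.14, 0.0, -0.039]
ft_force: [2.3, 11.0, 1.4]
opening: 0.161
```

Gripped at 15.3 mm opening. I'll lift along the arc about the hinge, nudging slightly in +y to relieve the side force.

```bash
python3 -m pendant '[0,-0.004,0,0,1,-0.0085,0,-0.023,0,1,-0.0085,0,-0.023,0,1,-0.006,0,-0.024,0,1,-0.006,0,-0.024,0,1,0,0,0,0,1]'
```

```text
t: 5.3
eef_pos: [506.0, -129.9, 143.6]
tcp_rot: [3.141, -0.001, -0.039]
ft_force: [-1.7, -4.3, 0.8]
opening: 0.16
```

```bash
python3 -m pendant '[-0.004,0,-0.0245,0,1,-0.0035,0,-0.0245,0,1,-0.0015,0,-0.0245,0,1,-0.001,0,-0.0245,0,1,0,0,0,0,1,0,0,0,0,1]'
python3 - <<'E'
from cell import env
import cv2,numpy as np
for c in('side','top'):
    cv2.imwrite(f'pics/{c}3.png',env.read_camera(c)[:,:,::-1])
    for n in('orange_lamp_hinge','orange_lamp_grip','white_lamp_grip'):
        print(c,n,[(np.round(d['xyz']),round(d['confidence'],2)) for d in env.landmark_of(n,c)][:3])
E
```

```text
t: 6.05
eef_pos: [502.2, -129.9, 182.7]
tcp_rot: [3.14, -0.001, -0.039]
ft_force: [-1.1, -4.6, 1.7]
opening: 0.156
side orange_lamp_hinge [(array([ 698., -134.,  200.]), 0.62)]
side orange_lamp_grip [(array([ 503., -130.,  193.]), 0.71), (array([468., 140., 233.]), 0.47)]
side white_lamp_grip [(array([466., 138., 233.]), 0.65)]
top orange_lamp_hinge [(array([ 698., -133.,  199.]), 0.87)]
top orange_lamp_grip []
top white_lamp_grip [(array([470., 138., 231.]), 0.8)]
```

View pics/side3.png

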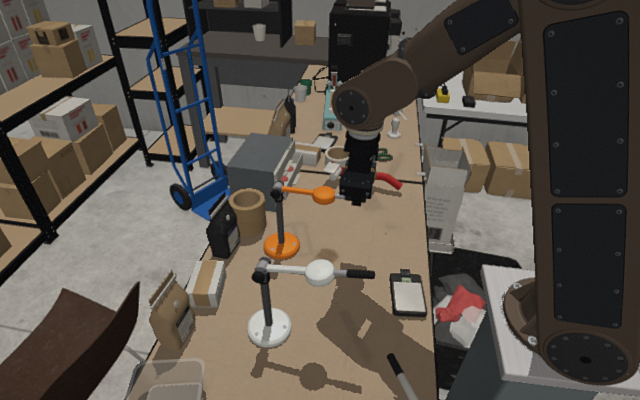

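The arm now looks level: hinge (278,189), head (324,195). I'll open, rise and check.

```bash
python3 -m pendant '[0,0,0,0,-1,0,0,0,0,-1,0,0,0,0,-1,0,0,0,0,-1,0,0,0,0,-1,0,0,0,0,-1,0,0,0,0,-1,0,0,0,0,-1]'; python3 -m pendant '[0,0,-0.05,0,-1,0,0,-0.05,0,-1,0,0,-0.05,0,-1,0,0,-0.05,0,-1,0,0,-0.05,0,-1,0,0,0,0,-1]'
python3 - <<'E'
from cell import env
import cv2,numpy as np
for c in('side','top'):
    cv2.imwrite(f'pics/{c}4.png',env.read_camera(c)[:,:,::-1])
    for n in('orange_lamp_hinge','orange_lamp_grip','white_lamp_grip'):
        print(c,n,[(np.round(d['xyz']),round(d['confidence'],2)) for d in env.landmark_of(n,c)][:3])
E
```

```text
t: 7.45
eef_pos: [502.2, -129.4, 181.4]
tcp_rot: [3.141, -0.0, -0.039]
ft_force: [-0.4, -0.1, -0.4]
opening: 0.948
t: 8.2
eef_pos: [502.5, -129.6, 282.4]
tcp_rot: [3.141, -0.002, -0.039]
ft_force: [-0.3, 0.7, -0.3]
opening: 1.0
side orange_lamp_hinge [(array([ 693., -135.,  201.]), 0.74)]
side orange_lamp_grip [(array([ 503., -128.,  198.]), 0.55)]
side white_lamp_grip [(array([468., 140., 233.]), 0.74)]
top orange_lamp_hinge [(array([ 698., -135.,  201.]), 0.9)]
top orange_lamp_grip []
top white_lamp_grip [(array([472., 139., 233.]), 0.97)]
```

View pics/side4.png

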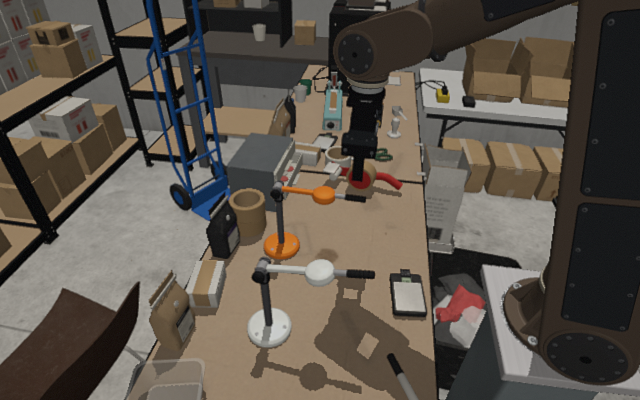

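The released arm is level, with its grip at (352,198) and z about 198 mm against the hinge's 200 mm. The gripper is well clear above it, and the white lamp hasn't moved.

```bash
python3 -c "
from cell import env
print(env.job_done())"
```

```text
the job is handed in; nothing more can be done
None
```

I raised the orange lamp's arm from about -0.41 rad to level and released it. I then backed the gripper off about 75 mm above the grip and handed the job in, with the clock at roughly 8.5 s. No verdict came back.

- **Orange arm:** after release, the side camera put the grip at z ≈ 198 mm against the hinge at about 200 mm. That is about -0.01 rad, with about ±0.03 rad of uncertainty from the landmark accuracy. The picture also shows the arm level.
- **Stillness:** I took only one picture after letting go, so I did not measure the arm's speed directly.
- **White lamp:** its grip read (472,139,233) mm, against (472,139,231) mm at the start, so it did not move.
- **Forces:** the wrist force reading at the end of each call peaked at about 11 N, during the pinch. It was back under 1 N after release.
- **Disagreements and gaps:** while the arm was still held, the side camera read the grip at z 193 mm, but the gripper's position implied about 201 mm. The top camera could not see the orange grip because the robot was in the way, so the final level check rests on the side camera alone.

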